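# Press a plate down and slide it under the leaf spring of a welding jig

## Task

A flat aluminium plate with a raised dark rib across it lies on the red spring-loaded pad of the welding jig, too high to pass the yellow bridge. With shut fingertips on its tail, behind the rib, press it down firmly until the pad is fully down and, keeping it pressed, push it forward under the yellow bridge and the brass leaf spring until its nose is fully home against the end stop and the pad springs back up behind it. Only press and push: do not pick the plate up out of its channel, do not disturb the gear, coil spring, pipe and spanner beside the jig, and finish clear of everything.

Things in the scene. Friction and masses are not known exactly. Their poses are not given: they have to be found in the camera images.
- jig: The welding jig, fixed: grey base 320 x 100 mm, two blue side rails (tops 45 mm above the bench) with a channel 67 mm wide between. Origin: on its underside, on the bench and on the centre line; x = feed direction along the channel, y across, z up. In its frame: red pad x -165 to -35 mm; grey nest floor x -35 to +110, 30 mm above the bench; brass leaf spring, held on the bridge and sloping down behind it, to x +67; yellow stop block, 43 mm high, beyond x +110.
- bridge (a point): Middle of the underside of the yellow bridge that crosses the channel, on its front face (jig x = +24 mm), 42.5 mm above the bench. The bridge is 7 mm long along the channel, its top 53.5 mm above the bench. Axes as the jig's.
- plate: The loose plate, light grey aluminium, 140 (x) x 64 (y) x 10 mm, about 0.35 kg. Origin: centre of its underside; x to its nose, z up. A dark rib stands on its top: own x = -30 to -22 mm, 60 mm wide, 10 mm high; behind it a flat tail (x = -70 to -30). Its nose is rounded. Its top is 51 mm above the bench at the start, 40.5 mm pressed fully down, which clears the bridge by 2 mm. Home: origin at jig x = +40 mm.
- tail_top (a point): Point on the top face of the plate's tail, on its centre line, 50 mm behind the plate's centre: 20 mm behind the rib's rear face and 20 mm from the tail end. Axes as the plate's. With the plate home the tail end is 5 mm past the pad's front edge.
- nose (a point): Foremost point of the plate's rounded nose, half-way up, on its centre line. Axes as the plate's.
- stop (a point): Point on the end stop's face, on the channel's centre line, 35 mm above the bench (5 mm above the nest floor), where the nose comes to rest. Axes as the jig's.
- pad (a joint): How far the red sprung pad is pressed down, in m: 0 = fully up, 0.0105 = fully down. It moves straight down; its springs carry 9 N at the top and 16 N at the bottom (about 3.5 N of it is the plate's weight), so a press of 15 to 20 N keeps it down. It pops up by itself once the plate has wholly left it.
- leaf (a joint): How far the brass leaf spring is lifted, in rad: 0 = at rest, about 0.085 with the plate under it. It presses on the plate with about 4 N; it slopes down from the bridge, so that the lowered plate lifts it by itself. The slideway is oiled and slippery: pushing the plate home takes about 10 to 15 N along the channel.
- gear: Bystander: copper-coloured gear lying flat, 68 mm across, 24 mm high; origin under its centre.
- coil: Bystander: red coil spring standing upright, 42 mm across, 60 mm high; origin under its centre.
- pipe: Bystander: bare steel pipe offcut standing upright, 42 mm across, 45 mm high; origin under its centre.
- spanner: Bystander: steel spanner lying flat beside the jig; origin under its middle.
Not all that is in view belongs to the job. There is more than one size of the plate; the job needs the middle-sized.

How it is judged:
By the outcome, as a careful person would: the job done as asked, in the order asked, and still so for the second after the job is handed in, with the robot touching nothing.
It also fails if it takes over 35 s, if anything falls off the work surface, if the arm or the gripper's body presses on something with over 40 N, if the wrist force passes 120 N, or if a joint passes its speed limit or range.

## Robot

A 6-joint arm with a two-finger parallel gripper is mounted at the origin on the work surface. World frame = base frame: x ahead of the robot, y to its left, z up, the work surface at z = 0. Lengths are in m, angles in rad, forces in N, time in s.
With the tool pointing down it reaches from about 0.375 to 0.925 m from the base axis. Payload 5.7 kg.
Tool frame: the origin (TCP) lies on the centre line of the jaws, within the pads' length; the fingertips stand 11 mm ahead of it and the grasp point (between the pads) lies 8 mm behind it; z points along the fingers, y is the direction in which the jaws open and shut (so a half turn about z gives the same grasp; the last joint's range is limited). The gripper opens to 88 mm and grips with 3 to 60 N. Pads are 20 mm wide; open, the fingers measure 115 mm over their backs; the gripper's body (75 mm by 178 mm) begins 61 mm behind the grasp point.
Start: joints at [1.178, 0.359, 1.51, -0, 1.272, -0.115], TCP at [0.165, 0.577, 0.234] pointing down, gripper open.
Joint ranges: [-2.97, 2.97], [-1.01, 2.36], [0.21, 2.38], [-0.96, 4.11], [0.2, 2.71], [-2.98, 2.98]. Speed limits (rad/s): [2.39, 2.39, 3.14, 3.14, 3.14, 3.14].

## Interface

Orientations are given as a rotation vector (axis times angle).
In Python, from station import arm gives the robot as it stands.
- The arm moves only by the tool jog_arm, never from a script. Its argument "commands" is a list of rows, each an object with "offset": the shift along the tool's x, y, z in cm, a list of three; "angular": the turn, a rotation vector about the tool's x, y, z in rad, a list of three. A call has 1 to 12 rows; each row shifts and turns the commanded pose from where the row before left it, along the tool's axes as they then stand; what a row does not reach is not made up. A row lasts 1/10 s, in which the tool goes at most 50 mm and 8.59 degrees, less where a joint would pass 70% of its speed; a pose out of reach is approached as far as the arm can. A call with a gripper value outside its range is refused whole. "gripper" is the closure, from -1 (fully open) to 1 (shut), so that 0 is half open, set as the call begins (left out, the last holds). The fingers move at their own pace and stop on an object; "force" is the grip in N (left out, the last holds). Time passes only in rows, so rows that do not move let the fingers close. It gives the time, the measured TCP pose, the force and the opening at its end, in the units of the state.
- arm.sense(): the state, without advancing time (a new reading comes with each control period).
- arm.camera(name): name is "side" or "top" or "wrist"; returns a dict with "img" (384x512x3 uint8, blue, green, red), "z_map" (384x512 float32, m along the optical axis (not along the pixel's ray), 0 where there is no reading), "camera_matrix" (3x3 intrinsics, pixels), "camera_from_world" (4x4, takes a point from world to camera coordinates); the wrist camera has in their place "T_tool_cam" (4x4, takes a point from camera to tool coordinates, whose origin is the TCP and whose axes are the flange's). Camera axes: x right, y down, z forward; pixel columns grow to the right and rows downward; lengths in m; the calibration is good to about 2 mm. A picture is of the moment at which its call begins: read the wrist's pose just before it.
- arm.finish_job(): hands the job in, once; it reports no verdict.
The state is a dict: "clock": time; "joint_positions": joint angles; "dq": joint speeds; "tau": joint torques, N m; "eef_pos": TCP position; "orientation": TCP orientation; "wrist_force": force on the tool from outside, world axes, zero at the start; "moment": the same for the moment, N m; "opening": finger opening in m.
Only numpy, scipy, OpenCV 4.12 (cv2) and the standard library are available. Lean on these libraries where they do the work, as an engineer would, in place of code of your own. Each camera call takes 0.05 s, during which the arm holds its last target.

## Working session

There is one attempt and no reset: what is moved stays moved. The work goes in short steps, Python scripts to look and compute and a tool call to move; the robot and the scene stay as the last step left them, time stands still between calls to the robot, and variables do not carry over. Pictures are saved under pics/ and viewed, and the job is handed in when it is done.

Besides the shell and the picture viewer there is one more tool, called after "Emit:" as a command line: name --argument value ..., lists and objects as JSON in quotes. jog_arm: Moves the arm, as the interface text tells. Its arguments: {"type":"object","properties":{"commands":{"type":"array","items":{"type":"object","properties":{"offset":{"type":"array","items":{"type":"number"}},"angular":{"type":"array","items":{"type":"number"}}}}},"gripper":{"type":"number"},"force":{"type":"number"}},"required":["commands"]}

```bash
mkdir -p pics; ls; python3 - <<'E'
from station import arm
import cv2,pickle
s=arm.sense();print(s)
for n in("top","side"):
    c=arm.camera(n);cv2.imwrite(f"pics/{n}0.png",c["img"]);pickle.dump(c,open(f"{n}0.pkl","wb"));print(n,c["camera_matrix"],c["camera_from_world"])
E
```

```text
pics
{'clock': 0.0, 'joint_positions': array([ 1.17793408e+00,  3.59478470e-01,  1.51145329e+00, -2.92567727e-05,
        1.27252967e+00, -1.15085879e-01]), 'dq': array([ 8.21943181e-04, -1.88570592e-03,  4.55387839e-04,  4.20245836e-05,
        1.60620155e-03,  6.77898207e-04]), 'tau': array([-1.18673037e-03, -5.15365362e+01, -2.70729411e+01,  6.74122106e-02,
        3.46095487e-02, -1.22881825e-04]), 'eef_pos': array([0.16427088, 0.57634846, 0.23281747]), 'orientation': array([-4.34853809e-01, -3.11090316e+00,  2.85192219e-03]), 'wrist_force': array([ 0.31656591,  0.65550406, -0.18654824]), 'moment': array([ 0.03536186,  0.01747858, -0.01763982]), 'opening': 0.08792855536568736}
top [[468.02807669   0.         257.25506629]
 [  0.         468.02807669 190.11048034]
 [  0.           0.           1.        ]] [[ 0.00167676 -0.99997897  0.00626407  0.05920081]
 [-0.99373384 -0.00236629 -0.11174726  0.57283839]
 [ 0.11175973 -0.00603744 -0.99371692  1.24673985]
 [ 0.          0.          0.          1.        ]]
side [[366.21758702   0.         250.98897475]
 [  0.         366.21758702 193.87900437]
 [  0.           0.           1.        ]] [[-0.92750204 -0.37362115  0.01213251  0.52426031]
 [-0.23993974  0.57012733 -0.78573771  0.16887598]
 [ 0.28665115 -0.7316844  -0.61844083  0.7991601 ]
 [ 0.          0.          0.          1.        ]]
```

View pics/top0.png

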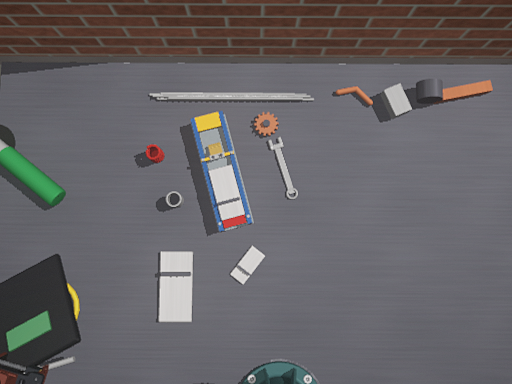

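View pics/side0.png

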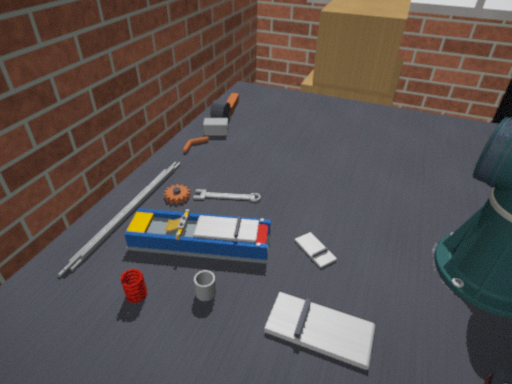

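Candidates for the plate in the top view are the large loose one at (176,287), the small loose one at (248,265), and the one in the jig at (228,195). I choose the one in the jig, since it is middle-sized and lies on the red pad. I'll check that in a close crop.

```bash
python3 - <<'E'
import cv2,pickle
t=pickle.load(open("top0.pkl","rb"))["img"][100:240,170:280]
cv2.imwrite("pics/topc.png",cv2.resize(t,None,fx=4.2,fy=4.2,interpolation=cv2.INTER_CUBIC))
t=pickle.load(open("side0.pkl","rb"))["img"][190:270,115:285]
cv2.imwrite("pics/sidec.png",cv2.resize(t,None,fx=4.5,fy=4.5,interpolation=cv2.INTER_CUBIC))
E
```

```text
(no output)
```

View pics/topc.png

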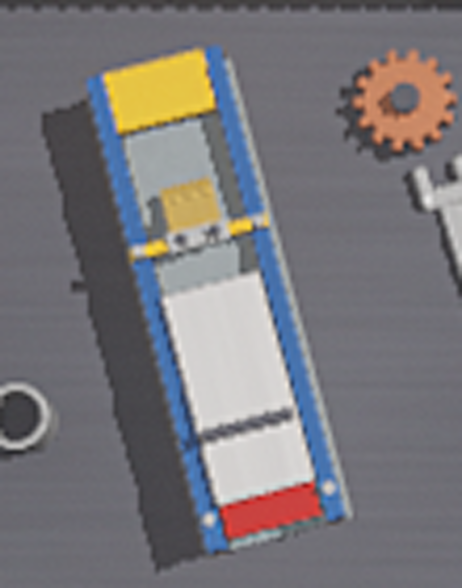

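View pics/sidec.png

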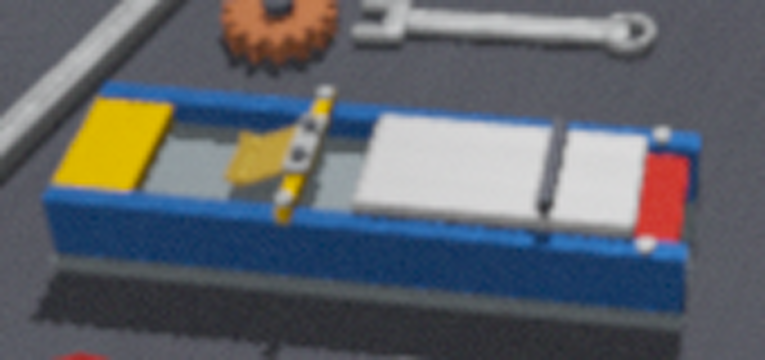

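```bash
cat > h.py <<'E'
import numpy as np,pickle
def ray(c,u,v,z):
    K=c["camera_matrix"];M=c["camera_from_world"];R=M[:3,:3];o=-R.T@M[:3,3]
    d=R.T@np.linalg.solve(K,[u,v,1]);return o+d*(z-o[2])/d[2]
E
python3 - <<'E'
from h import *
t=pickle.load(open("top0.pkl","rb"));s=pickle.load(open("side0.pkl","rb"))
def T(x,y,z):return ray(t,170+(x+.5)/4.2-.5,100+(y+.5)/4.2-.5,z)
def S(x,y,z):return ray(s,115+(x+.5)/4.5-.5,190+(y+.5)/4.5-.5,z)
def rep(n,P):
    nl,nr,tl,tr=P;nm=(nl+nr)/2;tm=(tl+tr)/2;d=nm-tm
    print(n,"nose",nm.round(4),"tail",tm.round(4),"len",np.hypot(*d[:2]).round(4),"w",np.linalg.norm(nl-nr).round(4),np.linalg.norm(tl-tr).round(4),"yaw",np.degrees(np.arctan2(d[1],d[0])).round(2), np.degrees(np.arctan2(*(nl-tl)[1::-1])).round(2),np.degrees(np.arctan2(*(nr-tr)[1::-1])).round(2))
rep("plateT",[T(*p,.051) for p in((163,297),(262,270),(215,503),(313,482))])
rep("plateS",[S(*p,.051) for p in((357,208),(383,115),(633,234),(645,138))])
rep("railsT",[T(*p,.045) for p in((90,77),(220,47),(207,550),(345,515))])
rep("railsS",[S(*p,.045) for p in((45,190),(107,85),(685,243),(700,136))])
rep("stopT",[T(*p,.043) for p in((105,72),(207,50),(118,133),(216,108))])
rep("stopS",[S(*p,.043) for p in((55,186),(96,98),(133,190),(173,103))])
print("bridge top",(T(133,250,.0535)+T(267,220,.0535))/2,(S(282,218,.0535)+S(327,92,.0535))/2)
# depth
K=t["camera_matrix"];M=t["camera_from_world"];R=M[:3,:3];o=-R.T@M[:3,3]
v,u=np.mgrid[0:384,0:512];z=t["z_map"]
P=o+(np.stack([(u-K[0,2])/K[0,0]*z,(v-K[1,2])/K[1,1]*z,z],-1)@R)
import cv2
m=np.zeros(z.shape,np.uint8)
hs=t["img"].astype(int)
for n,x,y in(("tail",258,460),("plate",220,360),("stop",160,90),("pad",270,508),("table",420,300)):
    print(n,P[100+int(y/4.2),170+int(x/4.2)].round(4))
q=(hs.min(2)>170)&(abs(P[...,2]-.051)<.012)&(P[...,0]>.4)
q&=(u>200)&(u<250)&(v>160)&(v<220)
pts=P[q][:,:2].astype(np.float32);print(len(pts),cv2.minAreaRect(pts),P[q][:,2].mean())
b=(hs[...,0]>130)&(hs[...,2]<80)&(P[...,2]>.035)&(u>180)&(u<265)&(v>100)&(v<240)
print(b.sum(),cv2.minAreaRect(P[b][:,:2].astype(np.float32)),P[b][:,2].mean())
E
```

```text
plateT nose [0.6329 0.1607 0.051 ] tail [0.4984 0.1266 0.051 ] len 0.1388 w 0.066 0.0637 yaw 14.25 14.74 13.78
plateS nose [0.6317 0.1641 0.051 ] tail [0.5005 0.1284 0.051 ] len 0.1359 w 0.0684 0.0686 yaw 15.22 15.16 15.27
railsT nose [0.7807 0.2004 0.045 ] tail [0.4732 0.119  0.045 ] len 0.318 w 0.0873 0.0907 yaw 14.83 14.52 15.14
railsS nose [0.7831 0.2005 0.045 ] tail [0.4771 0.1143 0.045 ] len 0.3179 w 0.0811 0.0773 yaw 15.73 16.07 15.39
stopT nose [0.7819 0.1999 0.043 ] tail [0.742  0.1922 0.043 ] len 0.0406 w 0.0684 0.066 yaw 10.99 12.66 9.21
stopS nose [0.7829 0.2023 0.043 ] tail [0.7443 0.1898 0.043 ] len 0.0406 w 0.0671 0.0662 yaw 17.83 18.51 17.19
bridge top [0.66411646 0.16891739 0.0535    ] [0.66302062 0.17390889 0.0535    ]
tail [0.5194 0.1306 0.0521]
plate [0.5847 0.1557 0.0472]
stop [0.7614 0.1959 0.0474]
pad [0.4906 0.1229 0.0397]
table [0.6302 0.0245 0.0023]
1128 ((0.561099112033844, 0.13869716227054596), (0.1514778733253479, 0.07218311727046967), 17.095216751098633) 0.05085779242420811
694 ((0.6001671552658081, 0.15405356884002686), (0.3737652599811554, 0.08893465995788574), 15.123270988464355) 0.048659853621473605
```

The crop confirms it. In the jig, the plate's nose edge is at crop (212,283), the rib at (245,425) and the tail end at (263,492), with the red pad behind. The jig yaw is about 15.1° and the plate centre is about (0.566, 0.145). I'll work out the reach next.

```bash
cat >> h.py <<'E'
from scipy.spatial.transform import Rotation as Ro
YAW=np.radians(15.1);C=np.array([.566,.145]);f=np.array([np.cos(YAW),np.sin(YAW)]);l=np.array([-f[1],f[0]])
# goal tool: x = -f, z down
G=np.column_stack([[-f[0],-f[1],0],np.cross([0,0,-1],[-f[0],-f[1],0]),[0,0,-1]])
def status(arm,px=-.048,z=.13):
    s=arm.sense();R=Ro.from_rotvec(s["orientation"]).as_matrix();p=s["eef_pos"]
    d=p[:2]-C
    print("t",round(s["clock"],2),"p",p.round(4),"platex/y",(d@f).round(4),(d@l).round(4),"F",s["wrist_force"].round(1),"Ff",(s["wrist_force"][:2]@f).round(1),"M",s["moment"].round(2),"open",round(s["opening"],4))
    print("rot needed (tool)",Ro.from_matrix(R.T@G).as_rotvec().round(4))
    g=np.r_[C+px*f,z];print("offset cm after rot",(G.T@(g-p)*100).round(2))
E
python3 -c "
from station import arm
from h import *
status(arm)"
```

```text
t 0.1 p [0.1643 0.5764 0.2329] platex/y -0.2754 0.5212 F [-0.4  0.9 -0.7] Ff -0.2 M [-0.05  0.03 -0.01] open 0.0878
rot needed (tool) [-0.0015 -0.0006 -0.5414]
offset cm after rot [-22.74 -52.12  10.29]
```

Emit:
jog_arm --commands '[{"offset":[0,0,0],"angular":[0,0,-0.135]},{"offset":[0,0,0],"angular":[0,0,-0.135]},{"offset":[0,0,0],"angular":[0,0,-0.135]},{"offset":[0,0,0],"angular":[0,0,-0.136]},{"offset":[-1.8,-4.2,0],"angular":[0,0,0]},{"offset":[-1.8,-4.2,0],"angular":[0,0,0]},{"offset":[-1.8,-4.2,0],"angular":[0,0,0]},{"offset":[-1.8,-4.2,0],"angular":[0,0,0]},{"offset":[-1.8,-4.2,0],"angular":[0,0,0]},{"offset":[-1.8,-4.2,0],"angular":[0,0,0]},{"offset":[-1.8,-4.2,0],"angular":[0,0,0]},{"offset":[-1.8,-4.2,0],"angular":[0,0,0]}]' --gripper 1 --force 40

```text
clock: 1.3
eef_pos: [0.3916, 0.2883, 0.2335]
orientation: [0.412, -3.114, 0.0]
wrist_force: [0.1, 0.3, -0.7]
opening: 0.0006
```

```bash
python3 -c "
from station import arm
from h import *
status(arm)"
```

```text
t 1.3 p [0.3916 0.2883 0.2335] platex/y -0.131 0.1838 F [ 0.1  0.3 -0.7] Ff 0.1 M [ 0.08 -0.05 -0.  ] open 0.0006
rot needed (tool) [-0.0001 -0.0003 -0.0002]
offset cm after rot [ -8.3  -18.38  10.35]
```

Emit:
jog_arm --commands '[{"offset":[-1.7,-3.7,0],"angular":[0,0,0]},{"offset":[-1.7,-3.7,0],"angular":[0,0,0]},{"offset":[-1.7,-3.7,0],"angular":[0,0,0]},{"offset":[-1.6,-3.7,0],"angular":[0,0,0]},{"offset":[-1.6,-3.6,0],"angular":[0,0,0]},{"offset":[0,0,3.5],"angular":[0,0,0]},{"offset":[0,0,3.5],"angular":[0,0,0]},{"offset":[0,0,3.3],"angular":[0,0,0]},{"offset":[0,0,0],"angular":[0,0,0]},{"offset":[0,0,0],"angular":[0,0,0]}]'

```text
clock: 2.3
eef_pos: [0.5186, 0.1339, 0.1306]
orientation: [0.412, -3.113, 0.0]
wrist_force: [0.9, -0.2, 0.7]
opening: 0.0005
```

```bash
python3 - <<'E'
from station import arm
from h import *
import cv2
status(arm,z=.0635)
s=arm.sense();c=arm.camera("wrist");c["s"]=s;pickle.dump(c,open("w1.pkl","wb"));cv2.imwrite("pics/w1.png",c["img"])
c=arm.camera("side");pickle.dump(c,open("side1.pkl","wb"));cv2.imwrite("pics/side1.png",cv2.resize(c["img"][150:270,115:285],None,fx=4.5,fy=4.5,interpolation=cv2.INTER_CUBIC))
E
```

```text
t 2.3 p [0.5186 0.1339 0.1306] platex/y -0.0487 0.0016 F [ 0.9 -0.2  0.7] Ff 0.8 M [-0.01  0.02  0.  ] open 0.0005
rot needed (tool) [ 0.0002 -0.0018 -0.0003]
offset cm after rot [-0.07 -0.16  6.71]
```

View pics/w1.png

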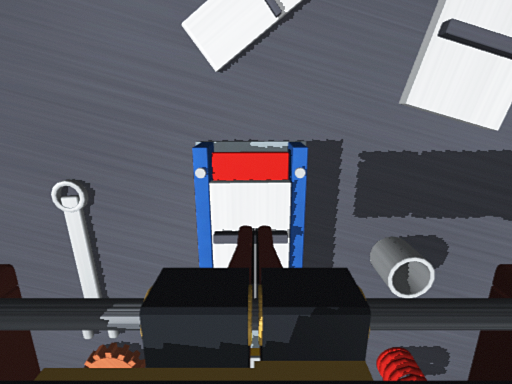

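View pics/side1.png

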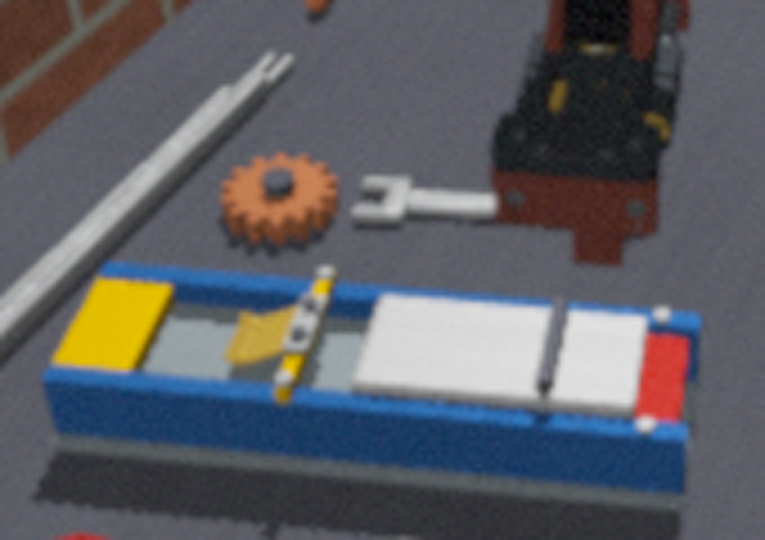

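The wrist view shows the tail end at row 182 (columns 210–290), the rib at rows 232–242 (215–288), and the fingertips pointing down over the plate. I'll measure the tail and rib in the tool frame.

```bash
python3 - <<'E'
from h import *
import cv2
c=pickle.load(open("w1.pkl","rb"))
cv2.imwrite("pics/w1c.png",cv2.resize(c["img"][135:275,180:320],None,fx=4.2,fy=4.2,interpolation=cv2.INTER_CUBIC))
s=c["s"];T=np.eye(4);T[:3,:3]=Ro.from_rotvec(s["orientation"]).as_matrix();T[:3,3]=s["eef_pos"]
W=T@c["T_tool_cam"];c["camera_from_world"]=np.linalg.inv(W)
for n,u,v,z in(("tailL",210,182,.051),("tailR",291,182,.051),("rib top rear L",215,232,.061),("rib top rear R",288,232,.061),("railL in",210,160,.045),("railR in",291,160,.045)):
    p=ray(c,u,v,z);d=p[:2]-s["eef_pos"][:2];print(n,p.round(4),"fwd",(d@f).round(4),"left",(d@l).round(4))
E
```

```text
tailL [0.5081 0.0949 0.051 ] fwd -0.0202 left -0.0349
tailR [0.4916 0.1564 0.051 ] fwd -0.0202 left 0.0288
rib top rear L [0.544  0.1085 0.061 ] fwd 0.0179 left -0.0311
rib top rear R [0.529  0.1642 0.061 ] fwd 0.018 left 0.0265
railL in [0.4923 0.0905 0.045 ] fwd -0.0366 left -0.0351
railR in [0.4757 0.1523 0.045 ] fwd -0.0366 left 0.0289
```

View pics/w1c.png

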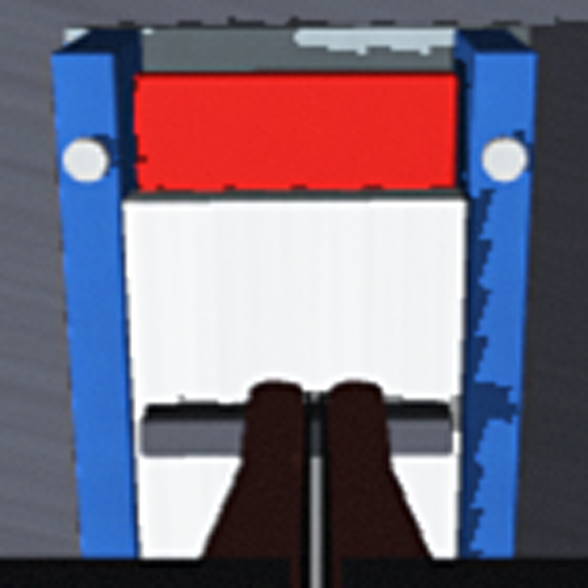

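Emit:
jog_arm --commands '[{"offset":[-0.3,-0.25,2.5],"angular":[0,0,0]},{"offset":[-0.3,0,2.5],"angular":[0,0,0]},{"offset":[0,0,1.2],"angular":[0,0,0]},{"offset":[0,0,0],"angular":[0,0,0]},{"offset":[0,0,0.2],"angular":[0,0,0]},{"offset":[0,0,0.1],"angular":[0,0,0]},{"offset":[0,0,0.1],"angular":[0,0,0]},{"offset":[0,0,0.1],"angular":[0,0,0]}]'

```text
clock: 3.2
eef_pos: [0.5259, 0.1331, 0.0642]
orientation: [-0.412, 3.113, -0.0]
wrist_force: [0.6, -0.2, 0.4]
opening: 0.0005
```

```bash
python3 -c "
from station import arm
from h import *
status(arm)"
```

```text
t 3.2 p [0.5259 0.1331 0.0642] platex/y -0.0418 -0.001 F [ 0.6 -0.2  0.4] Ff 0.6 M [ 0.07 -0.02 -0.02] open 0.0005
rot needed (tool) [-0.0003  0.0011 -0.0003]
offset cm after rot [ 0.62  0.1  -6.58]
```

Emit:
jog_arm --commands '[{"offset":[0,0,0.2],"angular":[0,0,0]},{"offset":[0,0,0.2],"angular":[0,0,0]},{"offset":[0,0,0.2],"angular":[0,0,0]},{"offset":[0,0,0.2],"angular":[0,0,0]},{"offset":[0,0,0],"angular":[0,0,0]}]'

```text
clock: 3.7
eef_pos: [0.5258, 0.1331, 0.0561]
orientation: [-0.412, 3.114, -0.0]
wrist_force: [-1.4, -0.7, 8.2]
opening: 0.0005
```

```bash
python3 -c "
from station import arm
from h import *
status(arm)"
```

```text
t 3.7 p [0.5258 0.1331 0.0561] platex/y -0.0419 -0.001 F [-1.4 -0.7  8.2] Ff -1.5 M [ 0.02  0.27 -0.03] open 0.0005
rot needed (tool) [-0.0002  0.0007 -0.0003]
offset cm after rot [ 0.61  0.1  -7.39]
```

Emit:
jog_arm --commands '[{"offset":[0,0,0.2],"angular":[0,0,0]},{"offset":[0,0,0.2],"angular":[0,0,0]},{"offset":[0,0,0.05],"angular":[0,0,0]},{"offset":[0,0,0],"angular":[0,0,0]}]'

```text
clock: 4.1
eef_pos: [0.5259, 0.1331, 0.052]
orientation: [-0.412, 3.114, -0.0]
wrist_force: [-2.9, 0.0, 10.5]
opening: 0.0002
```

Emit:
jog_arm --commands '[{"offset":[0,0,0.05],"angular":[0,0,0]},{"offset":[0,0,0],"angular":[0,0,0]}]'

```text
clock: 4.3
eef_pos: [0.5259, 0.1331, 0.0518]
orientation: [-0.412, 3.113, -0.0]
wrist_force: [-3.2, -0.2, 13.2]
opening: 0.0004
```

Emit:
jog_arm --commands '[{"offset":[0,0,0.05],"angular":[0,0,0]},{"offset":[0,0,0],"angular":[0,0,0]}]'

```text
clock: 4.5
eef_pos: [0.5259, 0.1331, 0.0517]
orientation: [-0.412, 3.113, -0.0]
wrist_force: [-4.7, -0.1, 17.9]
opening: 0.0005
```

Emit:
jog_arm --commands '[{"offset":[0,0,0.03],"angular":[0,0,0]},{"offset":[0,0,0],"angular":[0,0,0]}]'

```text
clock: 4.7
eef_pos: [0.5259, 0.1331, 0.0517]
orientation: [-0.412, 3.113, -0.0]
wrist_force: [-4.8, -0.3, 21.2]
opening: 0.0001
```

It has bottomed: the height holds at 0.0517 while the force rises to 21 N. I'll take a quick look before pushing.

```bash
python3 - <<'E'
from station import arm
from h import *
import cv2
c=arm.camera("side");cv2.imwrite("pics/side2.png",cv2.resize(c["img"][170:270,115:285],None,fx=4.5,fy=4.5,interpolation=cv2.INTER_CUBIC))
status(arm)
E
```

```text
t 4.75 p [0.5259 0.1331 0.0517] platex/y -0.0418 -0.001 F [-4.  -0.2 20. ] Ff -3.9 M [-0.12  0.81 -0.05] open 0.0009
rot needed (tool) [-0.0003  0.0013 -0.0003]
offset cm after rot [ 0.62  0.1  -7.83]
```

View pics/side2.png

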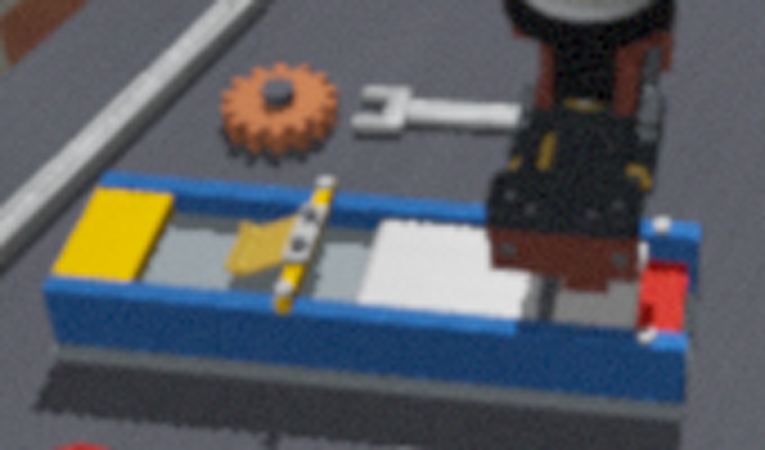

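The plate is now sunk below the rail tops (crop 440,265), with the fingers on the tail behind the rib. I'll push forward.

Emit:
jog_arm --commands '[{"offset":[-0.2,0,0],"angular":[0,0,0]},{"offset":[-0.2,0,0],"angular":[0,0,0]},{"offset":[-0.3,0,0],"angular":[0,0,0]},{"offset":[-0.3,0,0],"angular":[0,0,0]},{"offset":[-0.3,0,0],"angular":[0,0,0]},{"offset":[-0.3,0,0],"angular":[0,0,0]}]'

```text
clock: 5.35
eef_pos: [0.5417, 0.1373, 0.0518]
orientation: [-0.412, 3.113, -0.001]
wrist_force: [-3.8, -1.3, 19.3]
opening: 0.0006
```

```bash
python3 - <<'E'
from station import arm
from h import *
import cv2
c=arm.camera("side");cv2.imwrite("pics/side3.png",cv2.resize(c["img"][170:270,115:285],None,fx=4.5,fy=4.5,interpolation=cv2.INTER_CUBIC))
status(arm)
E
```

```text
t 5.4 p [0.5425 0.1374 0.0518] platex/y -0.0247 -0.0012 F [-3.5 -1.8 17.4] Ff -3.8 M [-0.08  0.63 -0.  ] open 0.0004
rot needed (tool) [-0.0006  0.0026 -0.0003]
offset cm after rot [ 2.33  0.12 -7.82]
```

View pics/side3.png

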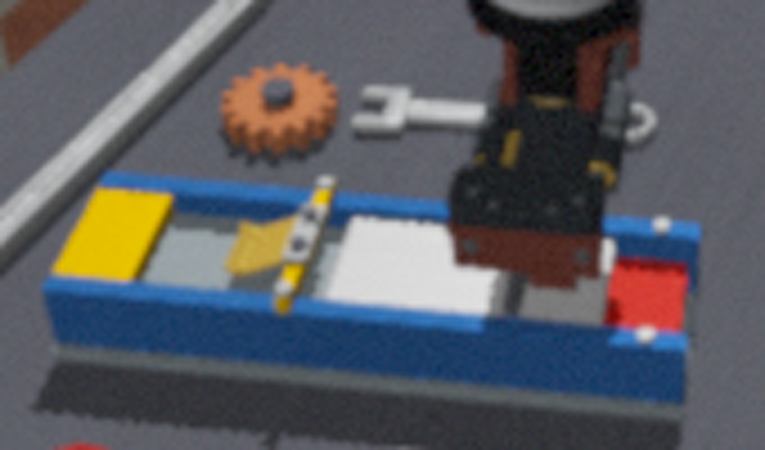

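The plate slides forward and stays level, with its nose at crop x≈330, just short of the bridge. I'll add a little press and continue.

Emit:
jog_arm --commands '[{"offset":[-0.2,0,0.04],"angular":[0,0,0]},{"offset":[-0.3,0,0],"angular":[0,0,0]},{"offset":[-0.3,0,0],"angular":[0,0,0]},{"offset":[-0.3,0,0],"angular":[0,0,0]},{"offset":[-0.3,0,0],"angular":[0,0,0]},{"offset":[-0.3,0,0],"angular":[0,0,0]},{"offset":[-0.3,0,0],"angular":[0,0,0]}]'

```text
clock: 6.1
eef_pos: [0.5613, 0.1425, 0.0517]
orientation: [-0.412, 3.112, -0.001]
wrist_force: [-4.0, -1.1, 20.5]
opening: 0.0003
```

Emit:
jog_arm --commands '[{"offset":[-0.3,0,0],"angular":[0,0,0]},{"offset":[-0.3,0,0],"angular":[0,0,0]},{"offset":[-0.3,0,0],"angular":[0,0,0]},{"offset":[-0.3,0,0],"angular":[0,0,0]},{"offset":[-0.3,0,0],"angular":[0,0,0]}]'

```text
clock: 6.6
eef_pos: [0.5757, 0.1464, 0.0516]
orientation: [-0.412, 3.112, -0.0]
wrist_force: [-4.2, -1.6, 19.9]
opening: 0.0006
```

```bash
python3 - <<'E'
from station import arm
from h import *
import cv2
c=arm.camera("side");cv2.imwrite("pics/side4.png",cv2.resize(c["img"][170:270,115:285],None,fx=4.5,fy=4.5,interpolation=cv2.INTER_CUBIC))
status(arm)
E
```

```text
t 6.65 p [0.5764 0.1465 0.0517] platex/y 0.0105 -0.0012 F [-2.8 -0.4 17.5] Ff -2.8 M [-0.09  0.66 -0.03] open 0.0005
rot needed (tool) [-0.0006  0.0031 -0.0003]
offset cm after rot [ 5.85  0.12 -7.83]
```

View pics/side4.png

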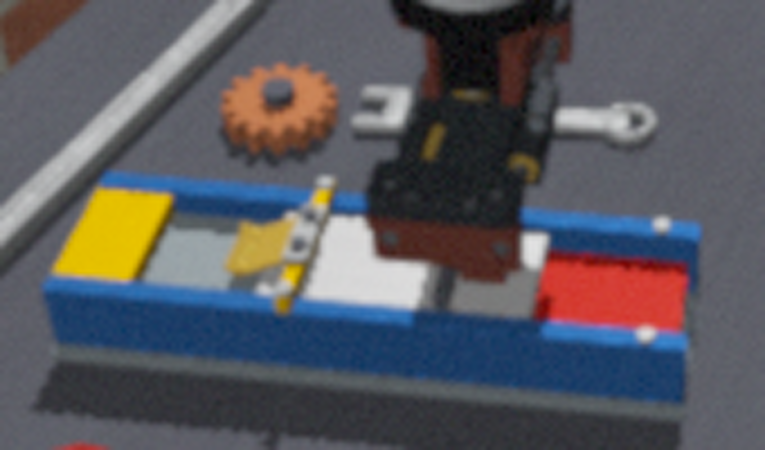

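The nose is under the bridge, showing at crop (268,288), with the press still about 18–20 N. I'll continue.

Emit:
jog_arm --commands '[{"offset":[-0.2,0,0.05],"angular":[0,0,0]},{"offset":[-0.3,0,0],"angular":[0,0,0]},{"offset":[-0.3,0,0],"angular":[0,0,0]},{"offset":[-0.3,0,0],"angular":[0,0,0]},{"offset":[-0.3,0,0],"angular":[0,0,0]},{"offset":[-0.3,0,0],"angular":[0,0,0]}]'

```text
clock: 7.25
eef_pos: [0.591, 0.1506, 0.0515]
orientation: [-0.413, 3.114, -0.001]
wrist_force: [-6.7, -1.8, 24.4]
opening: 0.0003
```

Emit:
jog_arm --commands '[{"offset":[-0.3,0,0],"angular":[0,0,0]},{"offset":[-0.3,0,0],"angular":[0,0,0]},{"offset":[-0.3,0,0],"angular":[0,0,0]},{"offset":[-0.3,0,0],"angular":[0,0,0]}]'

```text
clock: 7.65
eef_pos: [0.6031, 0.1538, 0.0515]
orientation: [-0.412, 3.113, -0.001]
wrist_force: [-6.2, -1.9, 21.5]
opening: 0.0005
```

```bash
python3 - <<'E'
from station import arm
from h import *
import cv2
c=arm.camera("side");cv2.imwrite("pics/side5.png",cv2.resize(c["img"][170:270,115:285],None,fx=4.5,fy=4.5,interpolation=cv2.INTER_CUBIC))
status(arm)
E
```

```text
t 7.7 p [0.6038 0.154  0.0515] platex/y 0.0388 -0.0012 F [-4.5 -1.2 20.3] Ff -4.6 M [-0.21  0.98  0.04] open 0.0007
rot needed (tool) [-0.0006  0.0019 -0.0002]
offset cm after rot [ 8.68  0.12 -7.85]
```

View pics/side5.png

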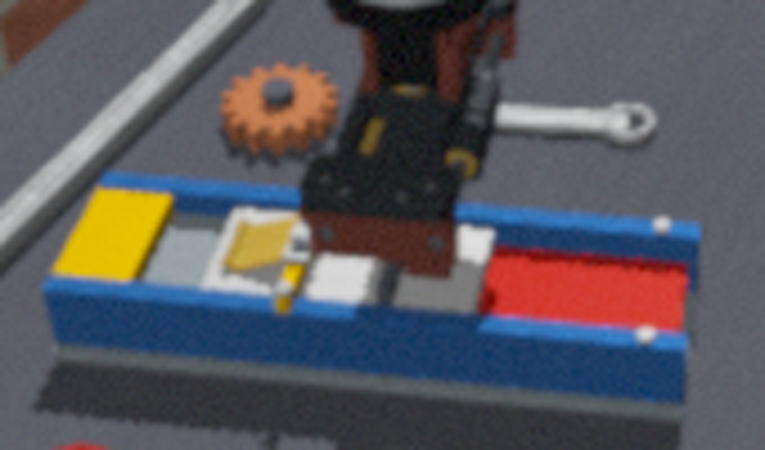

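The leaf is lifted by the plate, and the nose at crop x≈205 has about 27 mm to go to the stop. I'll continue more slowly.

Emit:
jog_arm --commands '[{"offset":[-0.3,0,0.03],"angular":[0,0,0]},{"offset":[-0.3,0,0],"angular":[0,0,0]},{"offset":[-0.3,0,0],"angular":[0,0,0]},{"offset":[-0.3,0,0],"angular":[0,0,0]},{"offset":[-0.3,0,0],"angular":[0,0,0]}]'

```text
clock: 8.2
eef_pos: [0.6177, 0.1577, 0.0514]
orientation: [-0.412, 3.113, -0.001]
wrist_force: [-6.0, -1.5, 22.4]
opening: 0.0005
```

Emit:
jog_arm --commands '[{"offset":[-0.2,0,0],"angular":[0,0,0]},{"offset":[-0.2,0,0],"angular":[0,0,0]},{"offset":[0,0,0],"angular":[0,0,0]}]'

```text
clock: 8.5
eef_pos: [0.6221, 0.1589, 0.0514]
orientation: [-0.412, 3.112, -0.0]
wrist_force: [-4.5, -0.7, 20.2]
opening: 0.0004
```

```bash
python3 - <<'E'
from station import arm
from h import *
import cv2
c=arm.camera("side");cv2.imwrite("pics/side6.png",cv2.resize(c["img"][170:270,115:285],None,fx=4.5,fy=4.5,interpolation=cv2.INTER_CUBIC))
status(arm)
E
```

```text
t 8.55 p [0.622  0.1589 0.0514] platex/y 0.0577 -0.0012 F [-5.  -1.7 20.6] Ff -5.2 M [-0.18  0.92  0.01] open 0.0009
rot needed (tool) [-0.0006  0.0022 -0.0002]
offset cm after rot [10.57  0.12 -7.86]
```

View pics/side6.png

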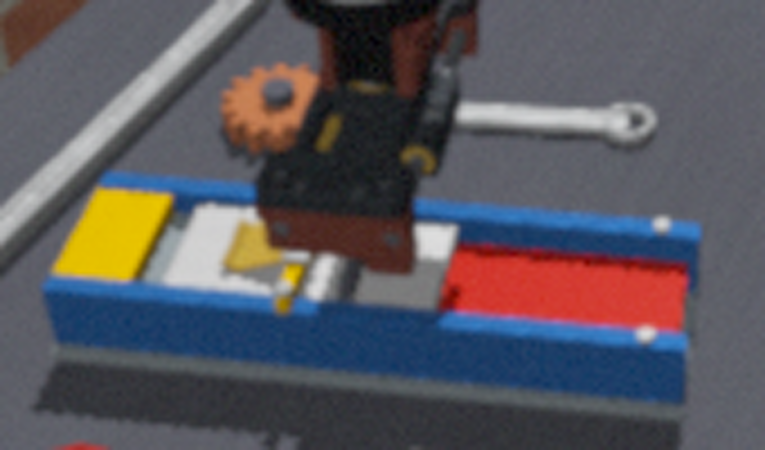

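Emit:
jog_arm --commands '[{"offset":[-0.2,0,0.03],"angular":[0,0,0]},{"offset":[-0.2,0,0],"angular":[0,0,0]},{"offset":[-0.2,0,0],"angular":[0,0,0]},{"offset":[-0.2,0,0],"angular":[0,0,0]}]'

```text
clock: 8.95
eef_pos: [0.6294, 0.1609, 0.0513]
orientation: [-0.412, 3.113, -0.001]
wrist_force: [-6.1, -1.8, 23.5]
opening: 0.0004
```

Emit:
jog_arm --commands '[{"offset":[-0.1,0,0],"angular":[0,0,0]},{"offset":[-0.1,0,0],"angular":[0,0,0]},{"offset":[-0.1,0,0],"angular":[0,0,0]}]'

```text
clock: 9.25
eef_pos: [0.6323, 0.1616, 0.0513]
orientation: [-0.412, 3.113, -0.001]
wrist_force: [-6.2, -1.0, 22.8]
opening: 0.0002
```

```bash
python3 - <<'E'
from station import arm
from h import *
import cv2
c=arm.camera("side");cv2.imwrite("pics/side7.png",cv2.resize(c["img"][170:270,115:285],None,fx=4.5,fy=4.5,interpolation=cv2.INTER_CUBIC))
status(arm)
E
```

```text
t 9.3 p [0.6325 0.1617 0.0513] platex/y 0.0686 -0.0012 F [-5.3 -2.3 21.7] Ff -5.7 M [-0.2   1.09  0.  ] open 0.0005
rot needed (tool) [-0.0006  0.0019 -0.0002]
offset cm after rot [11.66  0.12 -7.87]
```

View pics/side7.png

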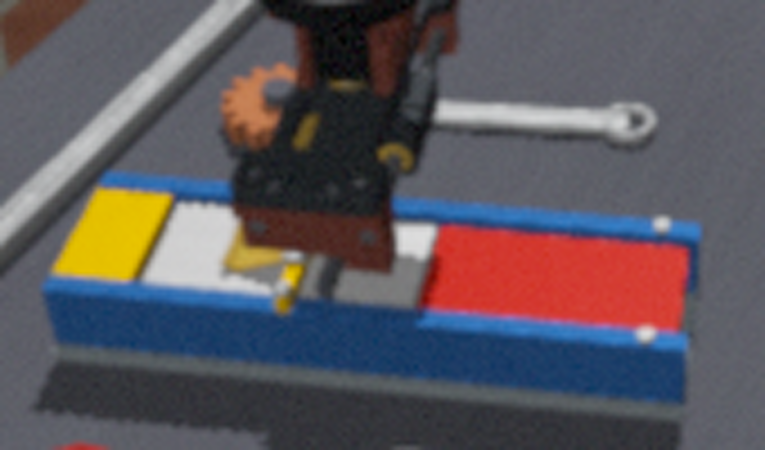

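The pad has sprung up behind the tail (it is now bright and higher at crop (560,270)), and the nose is almost at the stop. I'll keep pushing to firm contact.

Emit:
jog_arm --commands '[{"offset":[-0.1,0,0],"angular":[0,0,0]},{"offset":[-0.1,0,0],"angular":[0,0,0]},{"offset":[-0.1,0,0],"angular":[0,0,0]}]'

```text
clock: 9.6
eef_pos: [0.6348, 0.1623, 0.0512]
orientation: [-0.412, 3.114, -0.001]
wrist_force: [-8.6, -2.2, 25.5]
opening: 0.0004
```

Emit:
jog_arm --commands '[{"offset":[-0.1,0,0],"angular":[0,0,0]},{"offset":[-0.1,0,0],"angular":[0,0,0]},{"offset":[-0.1,0,0],"angular":[0,0,0]}]'

```text
clock: 9.9
eef_pos: [0.6358, 0.1626, 0.0512]
orientation: [0.412, -3.112, 0.001]
wrist_force: [-10.7, -2.9, 27.5]
opening: 0.0001
```

Emit:
jog_arm --commands '[{"offset":[-0.1,0,0],"angular":[0,0,0]},{"offset":[-0.1,0,0],"angular":[0,0,0]},{"offset":[-0.1,0,0],"angular":[0,0,0]},{"offset":[0,0,0],"angular":[0,0,0]}]'

```text
clock: 10.3
eef_pos: [0.6373, 0.163, 0.0512]
orientation: [0.412, -3.109, 0.002]
wrist_force: [-13.4, -6.0, 31.7]
opening: 0.0005
```

```bash
python3 - <<'E'
from station import arm
from h import *
import cv2
c=arm.camera("side");cv2.imwrite("pics/side8.png",cv2.resize(c["img"][170:270,115:285],None,fx=4.5,fy=4.5,interpolation=cv2.INTER_CUBIC))
status(arm)
E
```

```text
t 10.35 p [0.6373 0.163  0.0512] platex/y 0.0735 -0.0012 F [-13.5  -5.   30.8] Ff -14.3 M [-0.8   2.42 -0.  ] open 0.0003
rot needed (tool) [-0.0006 -0.0055  0.0002]
offset cm after rot [12.15  0.12 -7.88]
```

View pics/side8.png

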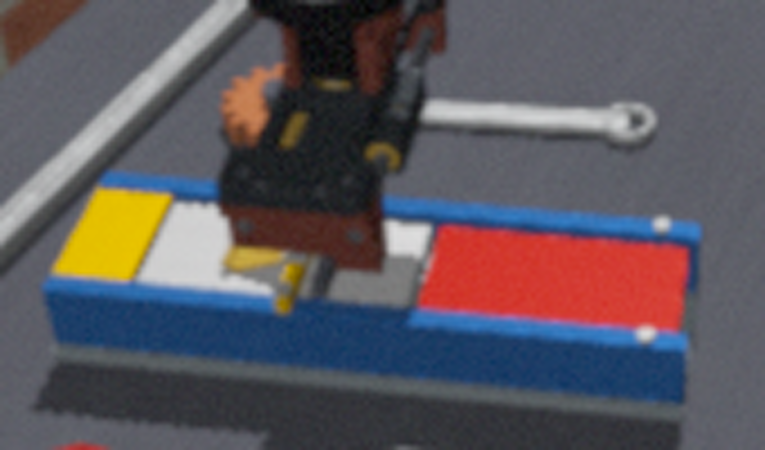

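The gap between tail and pad is visible and the nose is at the stop edge. I'll ease the press a little and push on, so that the fingertip would reach the rib if it had been slipping.

Emit:
jog_arm --commands '[{"offset":[-0.1,0,-0.1],"angular":[0,0,0]},{"offset":[-0.1,0,-0.05],"angular":[0,0,0]},{"offset":[-0.1,0,0],"angular":[0,0,0]},{"offset":[0,0,0],"angular":[0,0,0]}]'

```text
clock: 10.75
eef_pos: [0.6373, 0.1631, 0.0513]
orientation: [0.412, -3.103, 0.003]
wrist_force: [-17.7, -6.1, 27.2]
opening: 0.0007
```

Emit:
jog_arm --commands '[{"offset":[-0.1,0,0],"angular":[0,0,0]},{"offset":[-0.1,0,0],"angular":[0,0,0]},{"offset":[0,0,0],"angular":[0,0,0]}]'

```text
clock: 11.05
eef_pos: [0.6375, 0.1631, 0.0512]
orientation: [0.412, -3.1, 0.004]
wrist_force: [-21.7, -8.5, 31.2]
opening: 0.0006
```

Contact is solid: the TCP is static while the forward force rises to 23 N. I'll ease off and lift straight up.

Emit:
jog_arm --commands '[{"offset":[0.25,0,0],"angular":[0,0,0]},{"offset":[0.25,0,-0.1],"angular":[0,0,0]},{"offset":[0.15,0,-0.1],"angular":[0,0,0]},{"offset":[0,0,0],"angular":[0,0,0]}]'

```text
clock: 11.45
eef_pos: [0.6371, 0.1632, 0.0514]
orientation: [0.412, -3.111, 0.001]
wrist_force: [-6.1, -2.0, 6.3]
opening: 0.0005
```

Emit:
jog_arm --commands '[{"offset":[0.15,0,-0.05],"angular":[0,0,0]},{"offset":[0.1,0,-0.1],"angular":[0,0,0]},{"offset":[0.1,0,-0.3],"angular":[0,0,0]},{"offset":[0,0,-1],"angular":[0,0,0]},{"offset":[0,0,-2],"angular":[0,0,0]},{"offset":[0,0,-3],"angular":[0,0,0]},{"offset":[0,0,-3],"angular":[0,0,0]},{"offset":[0,0,-3],"angular":[0,0,0]},{"offset":[0,0,-3],"angular":[0,0,0]},{"offset":[3,0,-1],"angular":[0,0,0]},{"offset":[4,0,0],"angular":[0,0,0]},{"offset":[4,0,0],"angular":[0,0,0]}]'

```text
clock: 12.65
eef_pos: [0.5294, 0.134, 0.2179]
orientation: [-0.412, 3.111, -0.0]
wrist_force: [0.1, 0.3, -0.4]
opening: 0.0004
```

Emit:
jog_arm --commands '[{"offset":[4,0,0],"angular":[0,0,0]},{"offset":[4,0,0],"angular":[0,0,0]},{"offset":[0,0,0],"angular":[0,0,0]},{"offset":[0,0,0],"angular":[0,0,0]}]'

```text
clock: 13.05
eef_pos: [0.4525, 0.1133, 0.2175]
orientation: [-0.411, 3.112, -0.0]
wrist_force: [0.8, 0.8, 0.2]
opening: 0.0005
```

```bash
python3 - <<'E'
from station import arm
from h import *
import cv2
status(arm)
s=arm.sense();c=arm.camera("wrist");c["s"]=s;pickle.dump(c,open("w9.pkl","wb"));cv2.imwrite("pics/w9.png",c["img"])
for n,r in(("side",(170,270,115,285)),("top",(100,240,170,280))):
    c=arm.camera(n);pickle.dump(c,open(n+"9.pkl","wb"));cv2.imwrite(f"pics/{n}9.png",cv2.resize(c["img"][r[0]:r[1],r[2]:r[3]],None,fx=4.2,fy=4.2,interpolation=cv2.INTER_CUBIC))
E
```

```text
t 13.05 p [0.4525 0.1133 0.2175] platex/y -0.1179 -0.001 F [0.8 0.8 0.2] Ff 1.0 M [ 0.01  0.   -0.04] open 0.0005
rot needed (tool) [-0.0005  0.0027 -0.0006]
offset cm after rot [-6.99  0.1   8.75]
```

View pics/side9.png

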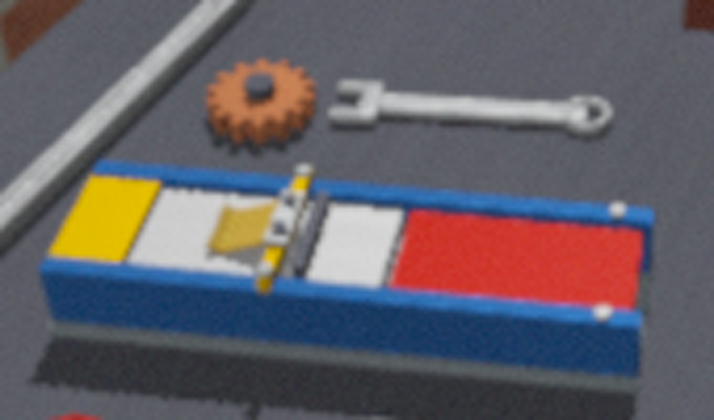

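View pics/top9.png

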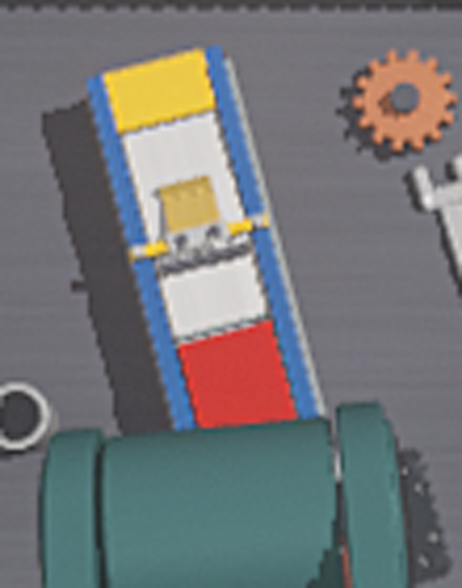

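View pics/w9.png

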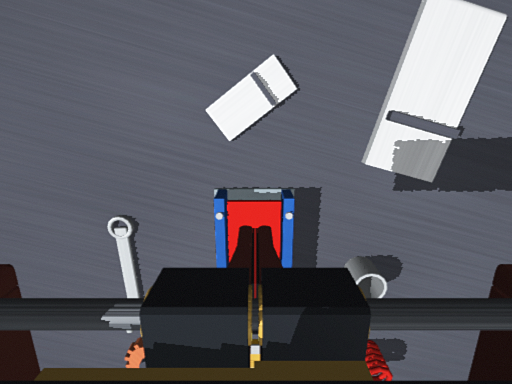

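The top view shows the plate's nose edge touching the yellow stop at (170,122), with no grey nest showing. There is a thin gap between tail and pad at (225,330), the pad is up level with the rails, the leaf rests on the plate, and the bystanders are where they were. The gripper is clear at about 0.2 m, so I'm handing in.

```bash
python3 -c "
from station import arm
print(arm.finish_job())"
```

```text
the job is handed in; nothing more can be done
None
```

The plate is home against the end stop, the pad has sprung back up behind it, and the job is handed in with the arm clear at about 13 s.

- **What I did:** I pressed the tail down behind the rib with shut fingertips until the pad bottomed, at about 21 N with the height no longer changing. I held about 20 N and slid the plate under the bridge and leaf spring. At the stop I pushed until the tool stood still, with a forward force of 23 N and a press of up to about 32 N. Then I eased off and lifted straight up.
- **Last checks:** The side and top pictures show the nose against the yellow stop, the pad up with a small gap behind the tail, and the leaf spring resting on the plate. The bystanders in view had not visibly moved. The wrist force was about zero with the gripper clear.
- **Limits of the checks:** I judged "home" from the solid contact and the pictures, not from a sub-millimetre measurement. My first pixel estimates of the bridge and stop were 7 to 8 mm off the stated jig dimensions, so I relied on contact force instead.

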